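Grease the belt sander's bearings with the hand lubricator

ROBOT

A 7-joint arm with a two-finger parallel gripper is mounted at the origin on the work surface. World frame = base frame: x ahead of the robot, y to its left, z up, the work surface at z = 0. Lengths are in m, angles in rad, forces in N, time in s.
With the tool pointing down it reaches from about 0.4 to 0.875 m from the base axis. Payload 6.5 kg.
Tool frame: the origin (TCP) lies midway between the tips of the shut fingers; the grasp point (between the pads) lies pinch_z behind it (pinch_z is the distance from the TCP to the grasp point, in m); x points along the fingers, y is the direction in which the jaws open and shut, and the axes are right-handed (so a half turn about x gives the same grasp; the last joint's range is limited). The gripper opens to 88 mm and grips with 3 to 60 N. Pads are 18 mm wide; open, the fingers measure 123 mm over their backs; the gripper's body (75 mm by 187 mm) begins 45 mm behind the grasp point.
Start: joints at [1.085, 0.536, -0.004, 1.538, 0.003, 1.067, -0.071], TCP at [0.265, -0.594, 0.239] pointing down, gripper open.
Joint ranges: [-2.7, 2.7], [-0.37, 2.16], [-1.27, 1.26], [0.24, 2.4], [-1.31, 4.45], [0.19, 1.91], [-2.76, 2.76]. Speed limits (rad/s): [2.39, 2.39, 3.14, 3.14, 3.14, 3.14, 3.14].

INTERFACE

Orientations are given as a unit quaternion [x, y, z, w].
In Python, from bench import * gives the robot as it stands.
- The arm moves only by the shell command python3 -m inch 'ROWS' [FORCE]. ROWS is JSON, a list that holds one entry, the list of rows, each a list of 7 numbers: the turn, a rotation vector about the tool's x, y, z in degrees, then the shift along the tool's x, y, z in m, then the opening, from 0 (shut) to 1 (fully open). A call has 1 to 12 rows; each row shifts and turns the commanded pose from where the row before left it, along the tool's axes as they then stand; what a row does not reach is not made up. A row lasts 1/10 s, in which the tool goes at most 50 mm and 8.59 degrees, less where a joint would pass 70% of its speed; a pose out of reach is approached as far as the arm can. A call is refused whole if a number of a shift passes 0.05 or a number of a turn 8.59, either way. A call with a gripper value outside its range is refused whole. The fingers move at their own pace and stop on an object; FORCE is the grip in N (left out, the last holds). Time passes only in rows, so rows that do not move let the fingers close. It gives the time, the measured TCP pose, the force and the opening at its end, in the units of the state.
- get_obs(): the state, without advancing time (a new reading comes with each control period).
- camera(name): name is "side" or "top" or "wrist"; returns a dict with "frame" (420x560x3 uint8, red, green, blue), "K" (3x3 intrinsics, pixels), "pose" (4x4, takes a point from camera to world coordinates). Camera axes: x right, y up, looking along -z (the intrinsics and any distortion apply to the point x, -y, -z); pixel columns grow to the right and rows downward; lengths in m; the calibration is good to about 2 mm. A picture is of the moment at which its call begins. There is no depth.
- hand_in(): hands the job in, once; it reports no verdict.
The state is a dict: "time": time; "qpos": joint angles; "joint_vel": joint speeds; "joint_efforts": joint torques, N m; "tcp_pos": TCP position; "tool_rot": TCP orientation; "ft_force": force on the tool from outside, world axes, zero at the start; "moment": the same for the moment, N m; "grip_width": finger opening in m.
Only numpy, scipy, OpenCV 4.12 (cv2) and the standard library are available. Lean on these libraries where they do the work, as an engineer would, in place of code of your own. Each camera call takes 0.05 s, during which the arm holds its last target.

TASK

On the grey lubricator on the bench, push the small ball-ended valve lever over to the far side until it stops; only then press the black-topped plunger with the fingertips, all the way down and letting it spring all the way up, again and again until the steel indicator pin stands fully out. Do not touch the indicator pin, and leave all the loose things on the bench where they stand: nothing is to be picked up.

Things in the scene. Friction and masses are not known exactly. Their poses are not given: they have to be found in the camera images.
- pump: the lubricator, bolted to the bench: a grey block 80 (x) x 200 (y) x 60 high on a dark base plate 110 x 220 x 8. Origin at the centre of its underside on the bench; x points away from the robot side of the block (across it, the way the lever is to be pushed), y along the block, z up. On its top, in this frame (mm): plunger axis at (0, -75), indicator pin at (0, 0), lever pivot at (0, 75, 68). Behind the block an amber reservoir, diameter 68, 96 high, centred at (85, -45).
- plunger_top (a point): centre of the top face of the black mushroom knob (diameter 40, flat top 34 across) of the spring plunger; 115 above the bench when the plunger is up. It goes straight down.
- plunger (a joint): plunger depth in m: 0 = fully up, 0.022 = fully down against a hard stop. Its spring pushes back with about 5 N at the top and, with the pump's own drag, about 12 N at the bottom, and lifts it by itself within about 0.5 s. Each full stroke (pressed deeper than about 0.019, then let up above 0.003) raises the indicator pin one step of about 8 mm; short strokes raise it little or not at all.
- pin_tip (a point): centre of the top of the indicator pin, a plain steel pin with a head of diameter 13, standing out of a collar (diameter 24, top 65 above the bench) in the middle of the block; 73 above the bench when fully in, 113 when fully out. A narrow dark band at its foot comes out of the collar only when it is fully out.
- pin: the indicator pin itself, not to be touched; its origin lies on its axis, 8 mm below its top, at the collar's top (65 above the bench) when it is fully in and 105 when it is fully out. It starts 0 to 16 mm out, rises only by pumping (three to five full strokes) and stays where it is; pumping on when it is out does no harm.
- lever_tip (a point): centre of the black ball (diameter 20) at the end of the valve lever, a steel rod of diameter 8; it lies 45 mm from the lever's pivot, about 106 above the bench at either end of the swing and 113 when upright. Apart from its own small bracket and the block below it, nothing stands within 45 mm of it.
- lever (a joint): lever angle in rad: 0 = leaning 0.55 rad towards the pump's -x side (as it starts, up to 0.25), 1.1 = leaning 0.55 rad to the pump's +x side against its stop. It stays where it is left; about 2 N at the ball moves it.
- handle_blank: loose wooden handle blank lying flat, 130 x 30 x 24; origin under its centre
- sanding_block: loose cork sanding block, 45 x 75 x 26 high; origin under its centre
- wrench: loose steel wrench lying flat, 160 long
- oil_tin: loose round tin, diameter 54, 100 high; origin under its centre
- jar: loose small round jar, diameter 56, 65 high; origin under its centre
- bearing: loose steel ring (bearing), outer diameter 52, 15 high; origin under its centre
- brush: loose bench brush lying flat, about 180 long

How it is judged:
By the outcome, as a careful person would: the job done as asked, in the order asked, and still so for the second after the job is handed in, with the robot touching nothing.
It also fails if it takes over 54 s, if anything falls off the work surface, if the arm or the gripper's body presses on something with over 40 N, if the wrist force passes 120 N, or if a joint passes its speed limit or range.

## Working session

There is one attempt and no reset: what is moved stays moved. The work goes in short steps, Python scripts to look and compute and a shell command to move; the robot and the scene stay as the last step left them, time stands still between calls to the robot, and variables do not carry over. Pictures are saved under pics/ and viewed, and the job is handed in when it is done.

```bash
ls; mkdir -p pics
python3 - <<'E'
from bench import *
import cv2
o=get_obs()
for k in o: print(k,o[k])
for n in("top","side","wrist"):
    c=camera(n); cv2.imwrite(f"pics/{n}0.png",c["frame"][:,:,::-1]); print(n,c["K"],c["pose"],[k for k in c])
E
```

```text
pics
time 0.0
qpos [ 1.08478316  0.53714568 -0.00445257  1.53883411  0.00259834  1.06731117
 -0.07122078]
joint_vel [ 0.00069754 -0.00084682  0.00053079  0.00065248 -0.00040024  0.00080811
 -0.00129597]
joint_efforts [ 6.76045784e-04 -5.70963800e+01  9.90975201e-01 -2.51602864e+01
 -5.64302201e-02  1.78412144e-02  1.17471254e-04]
tcp_pos [ 0.26468176 -0.59301129  0.23786744]
tool_rot [-0.69141673 -0.14793562  0.69174572 -0.14678494]
ft_force [-0.18490481 -0.28394568 -0.21715943]
moment [0.01344648 0.03553248 0.04999171]
grip_width 0.08790073046009067
top [[509.13332513   0.         278.16691593]
 [  0.         509.13332513 217.83279575]
 [  0.           0.           1.        ]] [[ 0.10325628  0.96291248 -0.24927434  0.40862869]
 [-0.99465068  0.09924074 -0.02865829  0.04639026]
 [-0.00285725  0.25090004  0.96800879  0.94971724]
 [ 0.          0.          0.          1.        ]] ['frame', 'K', 'pose']
side [[428.37333851   0.         272.23984919]
 [  0.         428.37333851 212.14096262]
 [  0.           0.           1.        ]] [[ 0.75645204  0.45372218 -0.47108014  0.20900919]
 [-0.65390179  0.50935272 -0.55943923 -0.41694715]
 [-0.01388404  0.73122909  0.68199065  0.66098327]
 [ 0.          0.          0.          1.        ]] ['frame', 'K', 'pose']
wrist [[333.1355407    0.         278.11005075]
 [  0.         333.1355407  212.82877498]
 [  0.           0.           1.        ]] [[ 0.40778422  0.87145178  0.27255061  0.33594335]
 [-0.91307622  0.3898331   0.11967439 -0.56103457]
 [-0.00195878 -0.29766081  0.95466968  0.38320356]
 [ 0.          0.          0.          1.        ]] ['frame', 'K', 'pose']
```

View pics/top0.png

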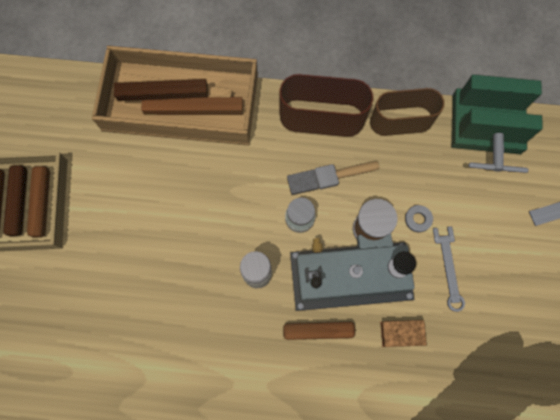

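View pics/side0.png

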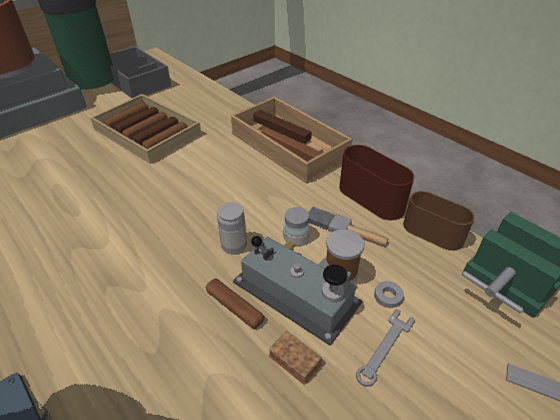

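The top view shows the pump at about (353,275): knob near (403,263), pin near (356,271), and lever ball near (316,283). The side view shows the knob near (335,274) and the ball near (257,242). I'll enlarge both.

Run:
```python
import cv2
a=cv2.imread("pics/top0.png")[225:325,280:430]; cv2.imwrite("pics/topc.png",cv2.resize(a,None,fx=5,fy=5,interpolation=cv2.INTER_CUBIC))
a=cv2.imread("pics/side0.png")[220:350,225:375]; cv2.imwrite("pics/sidec.png",cv2.resize(a,None,fx=4.5,fy=4.5,interpolation=cv2.INTER_CUBIC))
```

```text
(no output)
```

View pics/topc.png

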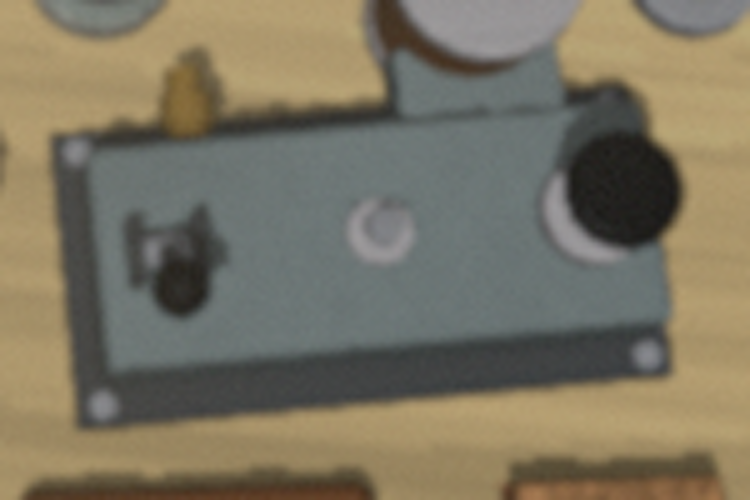

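View pics/sidec.png

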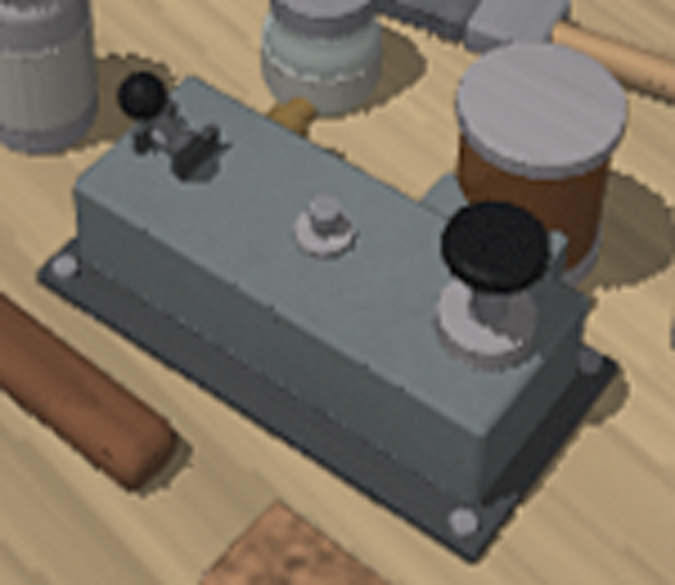

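Knob centre is crop (625,190) in top and (497,240) in side. Ball is (181,287) and (142,96). I'm fitting the pump pose to these and the block and plate corners.

```bash
cat > h.py <<'E'
import numpy as np
from bench import *
from scipy.optimize import least_squares
from scipy.spatial.transform import Rotation as R
def proj(c,p):
    p=np.atleast_2d(p); T=np.linalg.inv(c["pose"]); q=p@T[:3,:3].T+T[:3,3]; q=q*[1,-1,-1]
    w=q@c["K"].T; return w[:,:2]/w[:,2:]
def tri(cs,uv,z=None):
    f=lambda p: np.concatenate([(proj(c,p)[0]-u) for c,u in zip(cs,uv)])
    r=least_squares(f,[.5,-.2,.1]); return r.x,r.fun
def pump(p,x,y,z):
    c,s=np.cos(p[2]),np.sin(p[2]); return np.array([p[0]+c*x-s*y,p[1]+s*x+c*y,z])
E
python3 - <<'E'
from h import *
ct=camera("top");cs=camera("side")
t=lambda u,v:((u+.5)/5-.5+280,(v+.5)/5-.5+225)
s=lambda u,v:((u+.5)/4.5-.5+225,(v+.5)/4.5-.5+220)
obs=[(ct,(-.04,.1,.068),t(108,372)),(ct,(-.04,-.1,.068),t(668,322)),(ct,(-.055,.11,.008),t(82,428)),(ct,(-.055,-.11,.008),t(672,375)),(ct,(.055,.11,.008),t(52,135)),(ct,(0,-.075,.115),t(625,188)),
(cs,(-.04,.1,.068),s(78,188)),(cs,(.04,.1,.068),s(190,78)),(cs,(-.04,-.1,.068),s(487,432)),(cs,(-.055,.11,.008),s(38,277)),(cs,(-.055,-.11,.008),s(470,562)),(cs,(.055,-.11,.008),s(617,368)),(cs,(0,-.075,.115),s(497,238))]
for dz in(0,-.008):
  f=lambda p:np.concatenate([proj(c,pump(p,x[0],x[1],x[2]+(dz if x[2]==.068 else 0)))[0]-u for c,x,u in obs])
  r=least_squares(f,[.5,-.15,0],loss="soft_l1"); p=r.x; print(p,np.round(f(p).reshape(-1,2),1).tolist())
print("knob",pump(p,0,-.075,.115),"pivot",pump(p,0,.075,.068),"pin",pump(p,0,0,.08))
kn,e=tri([ct,cs],[t(625,188),s(497,238)]);print(kn,e)
b,e=tri([ct,cs],[t(181,287),s(142,96)]);print("ball",b,e)
b,e=tri([ct,cs],[t(390,218),s(325,202)]);print("pin",b,e)
o=get_obs();print(R.from_quat(o["tool_rot"]).as_matrix().round(3))
E
```

```text
[ 0.55411925 -0.07248493  0.18863353] [[-0.0, 0.2], [3.4, 0.3], [-0.8, 0.9], [0.8, 1.1], [-0.3, 0.4], [0.7, 0.9], [-2.1, -4.6], [0.5, -4.9], [-0.0, -1.3], [-0.3, -1.4], [1.0, -0.7], [1.2, -0.8], [0.4, 0.4]]
[ 0.55469698 -0.07212572  0.19154221] [[-0.3, 0.5], [2.1, 0.3], [-0.9, 0.8], [0.6, 0.6], [-0.5, 0.2], [0.5, 0.4], [-1.7, -1.8], [0.5, -2.3], [-0.2, 1.0], [-0.2, -1.5], [1.3, -1.1], [1.2, -1.2], [0.5, 0.0]]
knob [ 0.56897497 -0.14575411  0.115     ] pivot [0.540419   0.00150267 0.068     ] pin [ 0.55469698 -0.07212572  0.08      ]
[ 0.56939354 -0.14485845  0.1140897 ] [-0.151067    0.20062431  0.2338712  -0.0747917 ]
ball [ 0.52187494 -0.00144108  0.10822097] [-0.31598253  0.47449613  0.5881457  -0.16129901]
pin [ 0.55596848 -0.07201411  0.08038431] [-0.59548259  0.84013847  1.0087807  -0.29958226]
[[-0.     0.408 -0.913]
 [ 0.001 -0.913 -0.408]
 [-1.    -0.001  0.   ]]
```

```bash
cat >> h.py <<'E'
P=np.array([.5547,-.0721,.1910])
def status():
    o=get_obs(); M=R.from_quat(o["tool_rot"]).as_matrix(); c,s=np.cos(P[2]),np.sin(P[2])
    d=o["tcp_pos"]-np.array([P[0],P[1],0]); Rz=np.array([[c,-s,0],[s,c,0],[0,0,1]])
    print("t",round(o["time"],2),"tcp in pump frame mm",(Rz.T@d*1e3).round(1),"F",np.round(o["ft_force"],1),"grip",round(o["grip_width"],4))
    T=Rz@np.array([[0,0,-1],[0,-1,0],[-1,0,0]]); print("rotvec tool deg to aligned",np.degrees(R.from_matrix(M.T@T).as_rotvec()).round(2))
E
python3 -m inch '[[[6.55,0,0,0,0,0,0],[6.55,0,0,0,0,0,0],[0,0,0,0,0,0,0]]]' 20
python3 -c "
from h import *
status()"
```

```text
time: 0.55
tcp_pos: [0.2649, -0.5935, 0.2386]
tool_rot: [-0.704, -0.067, 0.704, -0.067]
ft_force: [-0.3, 0.2, -0.2]
grip_width: 0.0657
t 0.55 tcp in pump frame mm [-383.5 -456.9  238.6] F [-0.3  0.2 -0.2] grip 0.0657
rotvec tool deg to aligned [-0.04  0.02  0.01]
```

```bash
python3 -m inch '[[[0,0,0,0,-0.022,-0.013,0],[0,0,0,0,-0.022,-0.013,0],[0,0,0,0,-0.022,-0.013,0],[0,0,0,0,-0.022,-0.013,0],[0,0,0,0,-0.022,-0.013,0],[0,0,0,0,-0.022,-0.013,0],[0,0,0,0,-0.022,-0.013,0],[0,0,0,0,-0.022,-0.013,0],[0,0,0,0,-0.022,-0.013,0],[0,0,0,0,-0.022,-0.013,0],[0,0,0,0,-0.022,-0.013,0],[0,0,0,0,-0.022,-0.013,0]]]'
python3 -m inch '[[[0,0,0,0,-0.022,-0.013,0],[0,0,0,0,-0.022,-0.013,0],[0,0,0,0,-0.022,-0.013,0],[0,0,0,0,-0.022,-0.013,0],[0,0,0,0,-0.022,-0.013,0],[0,0,0,0,-0.022,-0.013,0],[0,0,0,0,-0.022,-0.013,0],[0,0,0,0,-0.022,-0.013,0],[0,0,0,0,-0.022,-0.013,0],[0,0,0,0,-0.022,-0.013,0],[0,0,0,0,-0.022,-0.013,0],[0,0,0,0,0,0,0]]]'
python3 -c "
from h import *
status()"
```

```text
time: 1.75
tcp_pos: [0.3682, -0.3038, 0.2388]
tool_rot: [0.704, 0.069, -0.704, 0.069]
ft_force: [-0.1, -0.2, -0.3]
grip_width: 0.0003
time: 2.95
tcp_pos: [0.4633, -0.0365, 0.239]
tool_rot: [0.704, 0.071, -0.703, 0.07]
ft_force: [0.5, -0.2, -0.5]
grip_width: 0.0007
t 2.95 tcp in pump frame mm [-82.9  52.3 239. ] F [ 0.5 -0.2 -0.5] grip 0.0007
rotvec tool deg to aligned [ 0.5  -0.08  0.06]
```

```bash
python3 -m inch '[[[0.5,0,0,0.02,-0.011,-0.01,0],[0,0,0,0.02,-0.012,0,0],[0,0,0,0.02,0,0,0],[0,0,0,0.02,0,0,0],[0,0,0,0.02,0,0,0],[0,0,0,0.02,0,0,0],[0,0,0,0.018,0,0,0],[0,0,0,0,0,0,0]]]'
python3 -c "
from h import *
import cv2
status()
for n in('top','side'):
  c=camera(n); cv2.imwrite(f'pics/{n}1.png',c['frame'][:,:,::-1])
a=cv2.imread('pics/side1.png')[200:330,200:370]; cv2.imwrite('pics/side1c.png',cv2.resize(a,None,fx=4,fy=4,interpolation=cv2.INTER_CUBIC))
"
```

```text
time: 3.75
tcp_pos: [0.4661, -0.0163, 0.099]
tool_rot: [-0.703, -0.065, 0.706, -0.065]
ft_force: [0.0, -0.8, -0.0]
grip_width: 0.0006
t 3.75 tcp in pump frame mm [-76.4  71.6  99. ] F [ 0.  -0.8 -0. ] grip 0.0006
rotvec tool deg to aligned [-0.39  0.23  0.02]
```

View pics/side1c.png

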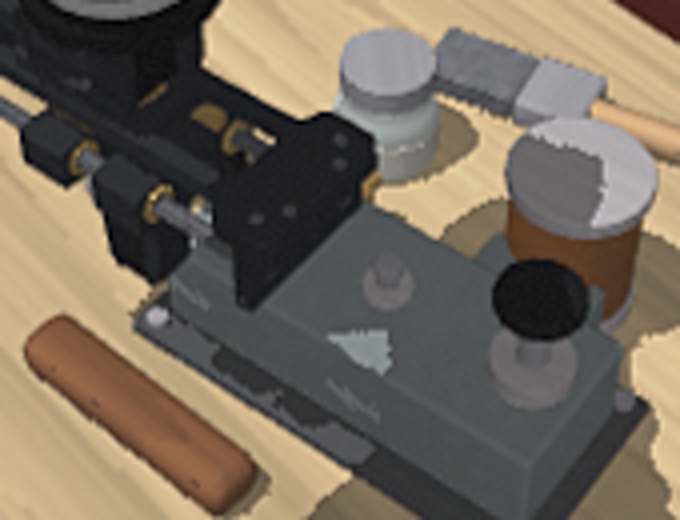

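View pics/top1.png

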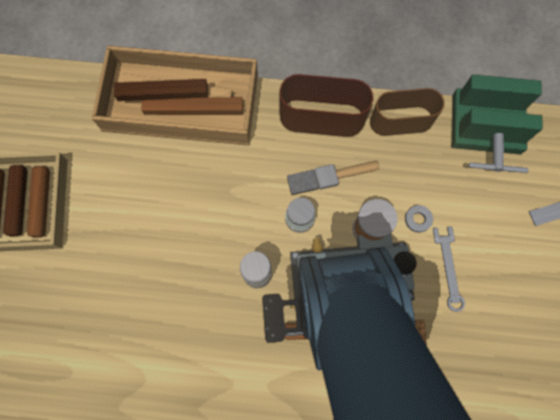

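```bash
python3 -m inch '[[[-0.4,0,0,0,-0.003,-0.01,0],[0,0,0,0,0,-0.01,0],[0,0,0,0,0,-0.01,0],[0,0,0,0,0,-0.008,0],[0,0,0,0,0,-0.008,0],[0,0,0,0,0,-0.008,0],[0,0,0,0,0,-0.008,0],[0,0,0,0,0,-0.008,0],[0,0,0,0,0,0,0]]]'
python3 -c "
from h import *
status()"
```

```text
time: 4.75
tcp_pos: [0.5376, 0.001, 0.1007]
tool_rot: [0.705, 0.067, -0.703, 0.067]
ft_force: [0.0, 0.2, -0.2]
grip_width: 0.0002
t 4.75 tcp in pump frame mm [ -2.9  75.  100.7] F [ 0.   0.2 -0.2] grip 0.0002
rotvec tool deg to aligned [-0.07 -0.1   0.01]
```

```bash
for i in 1 2 3; do python3 -m inch '[[[0,0,0,0,0,-0.002,0],[0,0,0,0,0,-0.001,0],[0,0,0,0,0,0,0]]]'; python3 -c "
from h import *
status()"; done
```

```text
time: 5.05
tcp_pos: [0.5389, 0.0012, 0.1006]
tool_rot: [-0.704, -0.067, 0.704, -0.067]
ft_force: [0.0, -0.6, -0.7]
grip_width: 0.0003
t 5.05 tcp in pump frame mm [ -1.6  75.  100.6] F [ 0.  -0.6 -0.7] grip 0.0003
rotvec tool deg to aligned [-0.09  0.01  0.  ]
time: 5.35
tcp_pos: [0.5417, 0.0016, 0.1005]
tool_rot: [-0.704, -0.067, 0.704, -0.067]
ft_force: [-2.1, -0.8, -2.0]
grip_width: 0.0004
t 5.35 tcp in pump frame mm [  1.2  74.9 100.5] F [-2.1 -0.8 -2. ] grip 0.0004
rotvec tool deg to aligned [-0.09  0.04  0.  ]
time: 5.65
tcp_pos: [0.545, 0.0023, 0.1006]
tool_rot: [-0.704, -0.067, 0.704, -0.067]
ft_force: [-2.1, 0.0, -2.7]
grip_width: 0.0005
t 5.65 tcp in pump frame mm [  4.6  74.9 100.6] F [-2.1  0.  -2.7] grip 0.0005
rotvec tool deg to aligned [-0.09  0.   -0.  ]
```

```bash
for i in 1 2 3; do python3 -m inch '[[[0,0,0,0,0,-0.002,0],[0,0,0,0,0,0,0]]]'; python3 -c "
from h import *
status()"|head -1; done
```

```text
time: 5.85
tcp_pos: [0.5456, 0.0024, 0.1004]
tool_rot: [-0.703, -0.067, 0.705, -0.067]
ft_force: [-7.2, -0.9, 0.1]
grip_width: 0.0003
t 5.85 tcp in pump frame mm [  5.2  74.8 100.4] F [-7.2 -0.9  0.1] grip 0.0003
time: 6.05
tcp_pos: [0.5458, 0.0024, 0.1003]
tool_rot: [-0.702, -0.066, 0.706, -0.067]
ft_force: [-11.4, -1.7, 5.4]
grip_width: 0.0002
t 6.05 tcp in pump frame mm [  5.4  74.8 100.3] F [-11.4  -1.7   5.4] grip 0.0002
time: 6.25
tcp_pos: [0.5459, 0.0024, 0.1002]
tool_rot: [-0.7, -0.066, 0.708, -0.067]
ft_force: [-17.3, -2.8, 11.6]
grip_width: 0.0002
t 6.25 tcp in pump frame mm [  5.5  74.8 100.2] F [-17.3  -2.8  11.6] grip 0.0002
```

At the stop: position flat at 5.5 mm and force rising to 17 N. I'm backing off and checking.

```bash
python3 -m inch '[[[0,0,0,0,0,0.01,0],[0,0,0,0,0,0.015,0],[0,0,0,0,0,0.015,0],[0,0,0,-0.02,0,0,0],[0,0,0,-0.02,0,0,0],[0,0,0,-0.02,0.01,0,0],[0,0,0,0,0.02,0,0],[0,0,0,0,0.02,0,0],[0,0,0,0,0.02,0,0],[0,0,0,0,0.02,0,0],[0,0,0,0,0.02,0,0],[0,0,0,0,0.02,0,0]]]'
python3 -m inch '[[[0,0,0,0,0.02,-0.01,0],[0,0,0,0,0,-0.01,0],[0,0,0,0,0,-0.009,0],[0,0,0,0,0,0,0]]]'
python3 -c "
from h import *
import cv2
status()
for n in('top','side','wrist'):
  c=camera(n); cv2.imwrite(f'pics/{n}2.png',c['frame'][:,:,::-1])
a=cv2.imread('pics/side2.png')[200:350,200:390]; cv2.imwrite('pics/side2c.png',cv2.resize(a,None,fx=4,fy=4,interpolation=cv2.INTER_CUBIC))
"
```

```text
time: 7.45
tcp_pos: [0.5378, -0.1327, 0.1616]
tool_rot: [0.705, 0.067, -0.703, 0.067]
ft_force: [-0.2, 0.6, -0.0]
grip_width: 0.0006
time: 7.85
tcp_pos: [0.5701, -0.1437, 0.161]
tool_rot: [0.705, 0.068, -0.703, 0.068]
ft_force: [0.4, 0.5, 0.1]
grip_width: 0.0003
t 7.85 tcp in pump frame mm [  1.5 -73.2 161. ] F [0.4 0.5 0.1] grip 0.0003
rotvec tool deg to aligned [ 0.07 -0.13  0.04]
```

View pics/side2c.png

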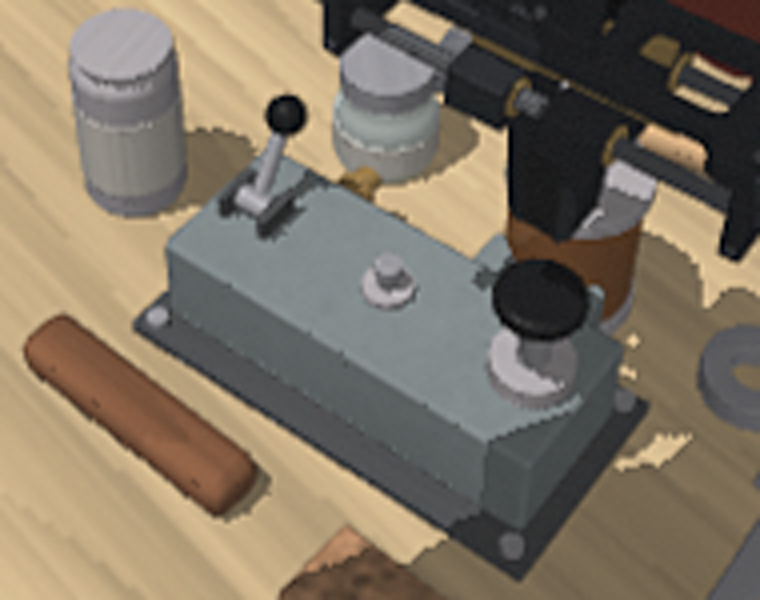

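View pics/wrist2.png

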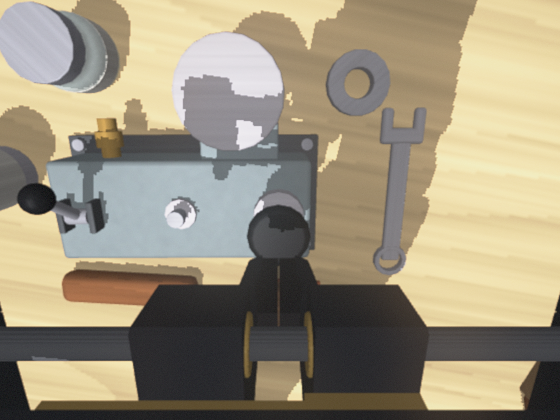

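The lever now leans to the far side (side crop ball (286,115), wrist (38,198)). The fingertips line up with the knob in the wrist view at x≈279. I'll verify numerically.

Run:
```python
from h import *
cs=camera("side");cw=camera("wrist")
def pf(b):
    c,s=np.cos(P[2]),np.sin(P[2]);d=b-[P[0],P[1],0];return np.round(1e3*np.array([c*d[0]+s*d[1],-s*d[0]+c*d[1],d[2]]),1)
b,e=tri([cs,cw],[(271.1,228.4),(37,198)]);print(pf(b),e)
print("expected ball side px at stop",proj(cs,pump(P,.0235,.075,.106)))
b,e=tri([cs,cw],[(200+541/4,200+290/4),(279,234)]);print("knob",pf(b),e)
```

```text
[ 23.9  77.4 104.3] [-0.07812641 -0.1081413   0.03689077 -0.00381719]
expected ball side px at stop [[271.8688783  228.31812936]]
knob [  2.6 -74.  111.4] [ 0.40261559  0.13388844 -0.15617635  0.05388059]
```

```bash
python3 -m inch '[[[0,0,0,0.02,0.001,0,0],[0,0,0,0.02,0,0,0],[0,0,0,0,0,0,0]]]';python3 -m inch '[[[0,0,0,0.005,0,0,0],[0,0,0,0.005,0,0,0],[0,0,0,0.005,0,0,0],[0,0,0,0.005,0,0,0],[0,0,0,0.005,0,0,0],[0,0,0,0,0,0,0]]]'
python3 -c "
from h import *
status()"; python3 -m inch '[[[0,0,0,0.003,0,0,0],[0,0,0,0,0,0,0]]]';python3 -m inch '[[[0,0,0,0.003,0,0,0],[0,0,0,0,0,0,0]]]'
```

```text
time: 8.4
tcp_pos: [0.5663, -0.1465, 0.1185]
tool_rot: [-0.702, -0.067, 0.706, -0.066]
ft_force: [-1.4, 0.2, -0.4]
grip_width: 0.0009
time: 9.0
tcp_pos: [0.5689, -0.147, 0.097]
tool_rot: [0.704, 0.067, -0.704, 0.067]
ft_force: [-4.8, 0.9, 9.6]
grip_width: 0.0005
t 9.0 tcp in pump frame mm [ -0.2 -76.2  97. ] F [-4.8  0.9  9.6] grip 0.0005
rotvec tool deg to aligned [-0.09 -0.06 -0.03]
time: 9.2
tcp_pos: [0.5689, -0.147, 0.0943]
tool_rot: [0.704, 0.067, -0.704, 0.067]
ft_force: [-5.0, 1.9, 9.7]
grip_width: 0.0004
time: 9.4
tcp_pos: [0.569, -0.147, 0.0933]
tool_rot: [0.704, 0.066, -0.704, 0.067]
ft_force: [-10.6, 1.9, 28.6]
grip_width: 0.0008
```

Bottom reached at z=0.0933 with 28 N. Now up, a wait, and then the next stroke.

```bash
python3 -m inch '[[[0,0,0,-0.007,0,0,0],[0,0,0,-0.007,0,0,0],[0,0,0,-0.007,0,0,0],[0,0,0,-0.009,0,0,0],[0,0,0,0,0,0,0],[0,0,0,0,0,0,0],[0,0,0,0,0,0,0],[0,0,0,0,0,0,0],[0,0,0,0,0,0,0]]]'
python3 -c "
from h import *
import cv2
status()
c=camera('side');a=c['frame'][200:350,200:390,::-1]; cv2.imwrite('pics/side3c.png',cv2.resize(a,None,fx=4,fy=4,interpolation=cv2.INTER_CUBIC))
for z in (.073,.081,.089,.097,.105,.113): print(z,(4*(proj(c,pump(P,0,0,z))[0]-200)).round())
"
```

```text
time: 10.3
tcp_pos: [0.5682, -0.1469, 0.1193]
tool_rot: [-0.704, -0.067, 0.704, -0.067]
ft_force: [-0.2, -0.0, 0.1]
grip_width: 0.0005
t 10.3 tcp in pump frame mm [ -1.  -76.  119.3] F [-0.2 -0.   0.1] grip 0.0005
rotvec tool deg to aligned [-0.09  0.04  0.01]
0.073 [389. 269.]
0.081 [389. 257.]
0.089 [390. 246.]
0.097 [390. 233.]
0.105 [391. 221.]
0.113 [391. 209.]
```

View pics/side3c.png

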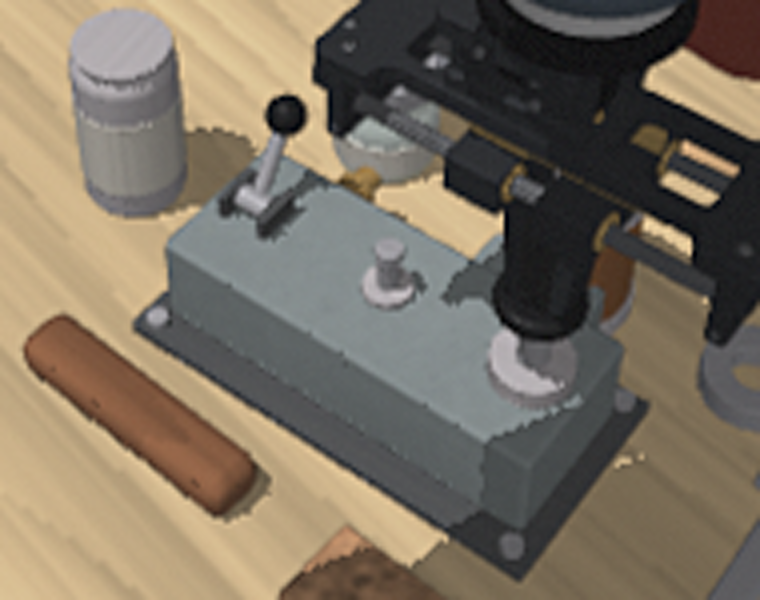

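The pin rose one step: top at crop (389,246), about 0.089. I'll repeat the stroke.

```bash
python3 -m inch '[[[0,0,0,0.007,0,0,0],[0,0,0,0.007,0,0,0],[0,0,0,0.007,0,0,0],[0,0,0,0.006,0,0,0],[0,0,0,0.003,0,0,0],[0,0,0,0,0,0,0]]]'
python3 -m inch '[[[0,0,0,-0.007,0,0,0],[0,0,0,-0.007,0,0,0],[0,0,0,-0.007,0,0,0],[0,0,0,-0.009,0,0,0],[0,0,0,0,0,0,0],[0,0,0,0,0,0,0],[0,0,0,0,0,0,0],[0,0,0,0,0,0,0],[0,0,0,0,0,0,0]]]'
python3 -m inch '[[[0,0,0,0.007,0,0,0],[0,0,0,0.007,0,0,0],[0,0,0,0.007,0,0,0],[0,0,0,0.006,0,0,0],[0,0,0,0.003,0,0,0],[0,0,0,0,0,0,0]]]'
python3 -m inch '[[[0,0,0,-0.007,0,0,0],[0,0,0,-0.007,0,0,0],[0,0,0,-0.007,0,0,0],[0,0,0,-0.009,0,0,0],[0,0,0,0,0,0,0],[0,0,0,0,0,0,0],[0,0,0,0,0,0,0],[0,0,0,0,0,0,0],[0,0,0,0,0,0,0]]]'
python3 -c "
from h import *
import cv2
status()
c=camera('side');a=c['frame'][200:350,200:390,::-1]; cv2.imwrite('pics/side4c.png',cv2.resize(a,None,fx=4,fy=4,interpolation=cv2.INTER_CUBIC))
"
```

```text
time: 10.95
tcp_pos: [0.5693, -0.1471, 0.0933]
tool_rot: [0.704, 0.066, -0.704, 0.067]
ft_force: [-11.8, 1.5, 37.1]
grip_width: 0.0004
time: 11.85
tcp_pos: [0.5681, -0.1469, 0.1193]
tool_rot: [-0.704, -0.067, 0.704, -0.067]
ft_force: [-0.7, 1.1, -0.2]
grip_width: 0.0004
time: 12.45
tcp_pos: [0.5692, -0.1471, 0.0933]
tool_rot: [0.704, 0.066, -0.704, 0.067]
ft_force: [-13.1, 2.6, 36.2]
grip_width: 0.0006
time: 13.35
tcp_pos: [0.5681, -0.1469, 0.1192]
tool_rot: [-0.704, -0.067, 0.704, -0.067]
ft_force: [-0.6, -0.5, 0.8]
grip_width: 0.0003
t 13.35 tcp in pump frame mm [ -1.  -76.  119.2] F [-0.6 -0.5  0.8] grip 0.0003
rotvec tool deg to aligned [-0.09  0.05  0.02]
```

View pics/side4c.png

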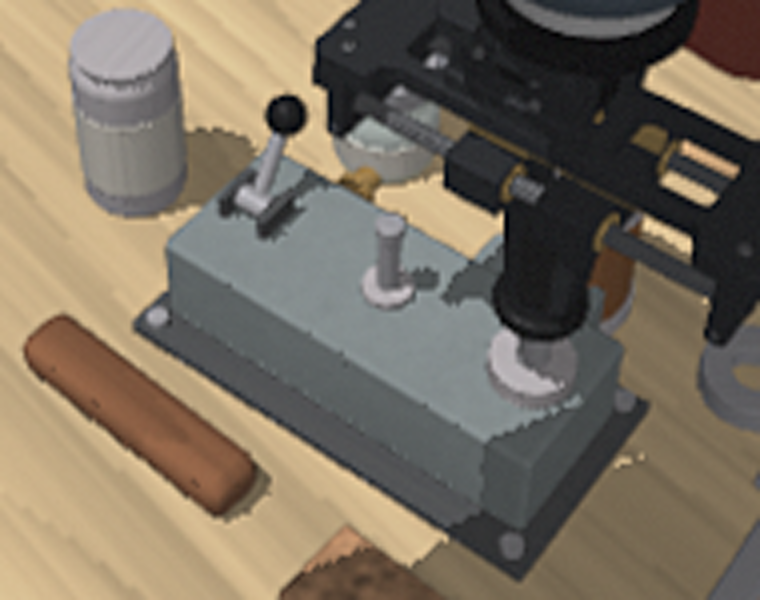

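The pin top is at about (390,221), which is 0.105, so about one step remains. I'll do one stroke slightly lighter, then another for certainty since extra pumping is harmless.

```bash
python3 -m inch '[[[0,0,0,0.007,0,0,0],[0,0,0,0.007,0,0,0],[0,0,0,0.007,0,0,0],[0,0,0,0.006,0,0,0],[0,0,0,0.002,0,0,0],[0,0,0,0,0,0,0]]]'
python3 -m inch '[[[0,0,0,-0.007,0,0,0],[0,0,0,-0.007,0,0,0],[0,0,0,-0.007,0,0,0],[0,0,0,-0.008,0,0,0],[0,0,0,0,0,0,0],[0,0,0,0,0,0,0],[0,0,0,0,0,0,0],[0,0,0,0,0,0,0],[0,0,0,0,0,0,0]]]'
python3 -c "
from h import *
import cv2
c=camera('side');a=c['frame'][220:300,260:340,::-1]; cv2.imwrite('pics/side5c.png',cv2.resize(a,None,fx=6,fy=6,interpolation=cv2.INTER_CUBIC))
"
python3 -m inch '[[[0,0,0,0.007,0,0,0],[0,0,0,0.007,0,0,0],[0,0,0,0.007,0,0,0],[0,0,0,0.006,0,0,0],[0,0,0,0.002,0,0,0],[0,0,0,0,0,0,0]]]'
python3 -m inch '[[[0,0,0,-0.007,0,0,0],[0,0,0,-0.007,0,0,0],[0,0,0,-0.007,0,0,0],[0,0,0,-0.018,0,0,0],[0,0,0,-0.02,0,0,0],[0,0,0,-0.02,0,0,0],[0,0,0,-0.02,0,0,0],[0,0,0,-0.02,0,0,0],[0,0,0,0,0,0,0]]]'
python3 -c "
from h import *
import cv2
status()
c=camera('side');f=c['frame'][:,:,::-1];cv2.imwrite('pics/side6.png',f);a=f[200:350,200:390]; cv2.imwrite('pics/side6c.png',cv2.resize(a,None,fx=4,fy=4,interpolation=cv2.INTER_CUBIC))
print((4*(proj(c,pump(P,0,0,.113))[0]-200)).round())
c=camera('wrist');cv2.imwrite('pics/wrist6.png',c['frame'][:,:,::-1])
"
```

```text
time: 14.0
tcp_pos: [0.5693, -0.1471, 0.0934]
tool_rot: [0.704, 0.066, -0.704, 0.067]
ft_force: [-8.4, 1.6, 28.1]
grip_width: 0.0009
time: 14.9
tcp_pos: [0.5682, -0.1469, 0.1193]
tool_rot: [-0.704, -0.067, 0.704, -0.067]
ft_force: [-0.4, -1.0, -0.3]
grip_width: 0.0005
time: 15.55
tcp_pos: [0.5693, -0.1471, 0.0933]
tool_rot: [0.704, 0.066, -0.704, 0.067]
ft_force: [-8.3, 2.1, 28.1]
grip_width: 0.0005
time: 16.45
tcp_pos: [0.5699, -0.1472, 0.2117]
tool_rot: [0.705, 0.066, -0.703, 0.067]
ft_force: [0.7, -0.3, -0.0]
grip_width: 0.0005
t 16.45 tcp in pump frame mm [  0.7 -76.6 211.7] F [ 0.7 -0.3 -0. ] grip 0.0005
rotvec tool deg to aligned [-0.09 -0.21 -0.09]
[391. 209.]
```

View pics/side5c.png

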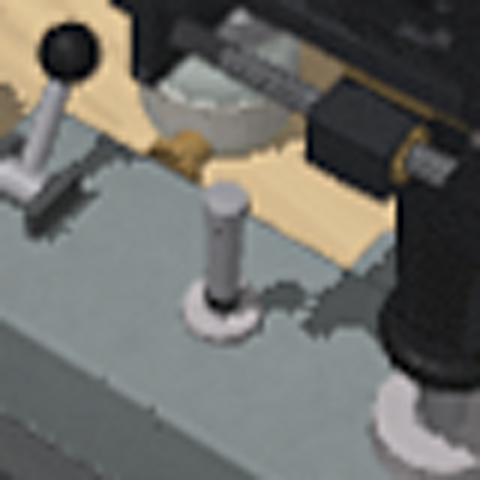

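View pics/side6c.png

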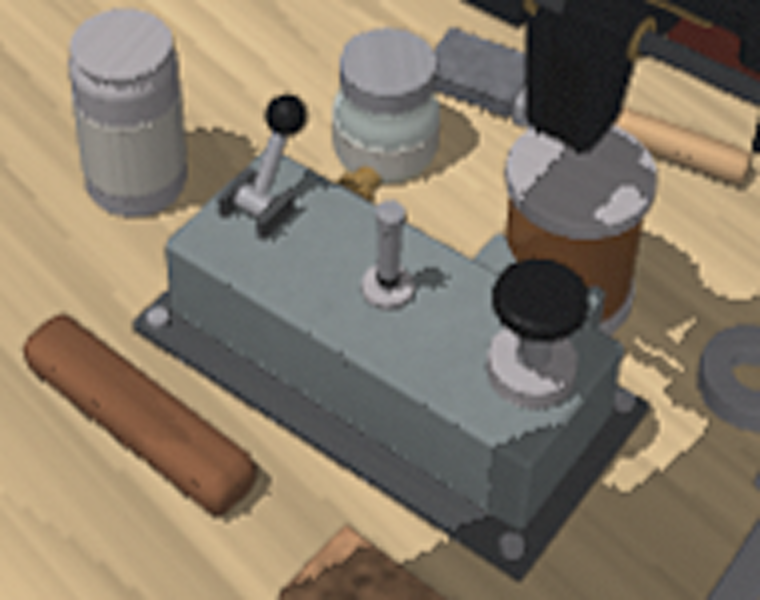

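View pics/wrist6.png

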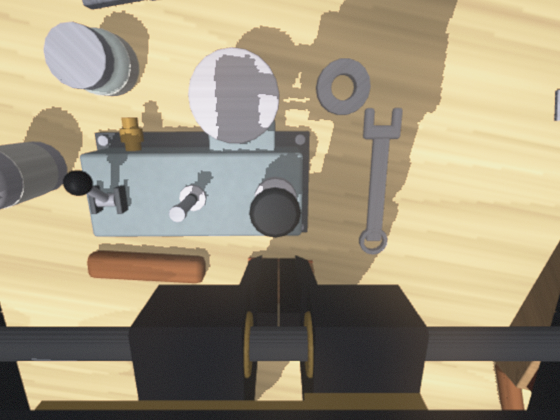

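The dark band is out at the pin's foot (crop about (389,281)), and the pin top is near (391,209), which is 113 mm. The lever ball is still at the far stop at (286,115), and the knob is up with the hand well clear. Handing in.

```bash
python3 -c "
from bench import *
print(hand_in())"
```

```text
the job is handed in; nothing more can be done
None
```

I pushed the valve lever over to its far stop first. The force rose to about 17 N there with no further movement. I then pressed the plunger with the shut fingertips for five full strokes. The wrist's upward force at the bottom was 28–37 N, and I let the knob spring fully up each time.

- **Pin:** the last pictures show it fully out at about 113 mm, with the dark band at its foot clear of the collar. The band already showed after the fourth stroke; the fifth was for certainty.
- **Lever:** the ball measured about 24 mm to the far side, where the stop should put it, and was still there in the last picture.
- **Rest of the bench:** the loose items I could see stood where they were, compared by eye. The robot never went near the pin, and the hand was about 95 mm above the knob when I handed in at about 16.6 s.

No check failed. The one small disagreement was the knob's measured position, which differed by 2–4 mm between camera pairs; this is slightly more than the stated calibration accuracy and had no effect on the job.

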